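# Take the cell cover off the cellar's climate controller

## Task

Open the cell bay of the climate controller: squeeze the cover's springy snap tab inward against its finger rest, no harder than it takes to free the catch or the tab will crack, swing that end of the cover up and draw the two lugs at its other end out of the housing without prising by force. Lay the cover flat, top side up, in the shallow wooden tray, set down and not dropped, and leave everything else as it stands.

Things in the scene. Friction and masses are not known exactly. Their poses are not given: they have to be found in the camera images.
- housing: Climate controller, a white plastic box fixed to the counter, 170 (x) x 120 (y) x 45 mm high. Origin: middle of its underside, x along its length, z up. The bay in its top is a well, x -51.5 to 51.5, y -36.5 to 36.5 mm; ledges along its two long sides, x -45 to 40, carry the cover's plate 37 mm above the counter, so that its top is flush with the housing's top.
- lip (a point): Edge of the housing's fixed lip at the -x end of the well (housing x -51.5, z 41.5 mm, axes as the housing): it overhangs the cover's two lugs by 6.5 mm, 1.5 mm above them; the pocket below and behind it is deep. The cover cannot be lifted level past it.
- keeper (a point): Edge of the housing's fixed keeper at the +x end of the well (housing x 51.5, z 38.5 mm, axes as the housing): it overhangs the barb of the cover's snap tab by 3.5 mm, 1.5 mm above it.
- cover: Loose grey plastic cover, 75 to 135 g, lying in the well with its axes along the housing's, play 1.5 mm (2.5 at the lugs). Origin: middle of the plate's underside; x points to the tab end, z up. Plate x -49 to 50, y -35 to 35, z 0 to 8 mm. To free the lugs, swing the tab end up about 0.2 rad about the ledges' ends (cover x = -45, z = 0), then draw the cover 10 mm along its own +x.
- lugs (a point): Tip of the cover's two lugs, midway between them (cover x -58, z 1.5 mm; axes as the cover): each 16 mm wide, 3 mm thick, 9 mm long, centred at y = 22 and y = -22 mm, sticking out of the plate's -x edge.
- pinch (a point): Point on the plate's top 15 mm inward of the relaxed tab's outer face (cover x 33, z 8 mm; axes as the cover). The finger rest faces the tab: an upright plate 28 wide, 4 thick, up to z = 26 mm, on a stiff slide that a pinch does not move; its -x face stands anywhere from cover x 10 to 26. Rest and tab are pinched from above along x, so 22 to 38 mm over both while the tab is relaxed: found by feel.
- tab: Springy upright snap tab of the cover; its frame is the cover's while relaxed. Outer face x = 48, 4 thick, 18 wide, z up to 26 mm. A barb at z -4 to 0 reaches x = 55, under the keeper. It yields straight inward (-x), 8 mm at most: 1 N to start, then 2.2 N per mm. The barb is free after 3.5 mm (9 N), or 5 mm (12 N) if the cover sits towards the keeper. It cracks above 18 N of finger force.
- tray: Shallow wooden tray fixed to the counter, 190 (x) x 140 (y) x 12 mm high, walls and floor 5 mm. Origin: middle of its underside, x along its length.
- bottle: Bystander: full wine bottle, upright, 74 mm diameter, 300 mm tall; origin under its centre.
- carton: Bystander: small carton of spare cells, 70 x 50 x 25 mm; origin under its centre.
- stopper: Bystander: steel bottle stopper, 40 mm diameter, 48 mm tall; origin under its centre.
- jar: Bystander: glass jar with lid, 60 mm diameter, 70 mm tall; origin under its centre.
Things that resemble listed ones, but are neither listed nor needed, are in the scene too. There is more than one size of the housing; the one meant has the size given above. What is shaped like the cover but red is not meant.

How it is judged:
On the way, in this order (a step that is already met when the one before it is completed fails the run):
1. the tab is held pressed by the fingers while its end of the cover swings up (contact force between the fingers and tab above 3 N and angle between cover's own z axis and vertical above 0.07 rad and z of cover in the frame of housing below 0.06 m), for 0.1 s.
2. the cover is lifted clear of the housing (z of cover in the frame of housing above 0.065 m and contact force between cover and housing below 0.1 N and contact force between the fingers and cover above 1 N), for 0.1 s.
At the end, for the whole second after the job is handed in: The cover lies at rest in the tray, top side up and flat (within 0.12 rad, its origin less than 16 mm above the counter and within 60 mm of the tray's middle), released (horizontal distance between cover and tray below 0.06 m and height (world z) of cover below 0.016 m and angle between cover's own z axis and vertical below 0.12 rad and contact force between cover and tray above 0.1 N and linear speed of cover below 0.02 m/s); the robot touches nothing.
It fails at once if the tab is squeezed with more than 18 N and cracks (contact force between the fingers and tab above 18 N).
It fails at once if the cover is prised against the housing with more than 20 N (contact force between cover and housing above 20 N).
It fails at once if the housing is pressed with more than 25 N (contact force between the arm and housing above 25 N).
It fails at once if the cover is dropped: it falls unheld at over 0.5 m/s (linear speed of cover above 0.5 m/s and contact force between the fingers and cover below 0.1 N).
It fails at once if a bystander is disturbed (distance of any of bottle, carton, stopper, jar from where it was at the start of the episode above 0.02 m).
It also fails if it takes over 64 s, if anything falls off the work surface, if the arm or the gripper's body presses on something with over 40 N, if the wrist force passes 120 N, or if a joint passes its speed limit or range.

## Robot

A 6-joint arm with a two-finger parallel gripper is mounted at the origin on the work surface. World frame = base frame: x ahead of the robot, y to its left, z up, the work surface at z = 0. Lengths are in m, angles in rad, forces in N, time in s.
With the tool pointing down it reaches from about 0.4 to 0.825 m from the base axis. Payload 7 kg.
Tool frame: the origin (TCP) lies on the front face of the gripper's body, between the roots of the fingers; the fingertips stand 66 mm ahead of it and the grasp point (between the pads) lies 47 mm ahead of it; z points along the fingers, y is the line along which they close (so a half turn about z gives the same grasp; the last joint's range is limited). The gripper opens to 88 mm and grips with 3 to 60 N. Pads are 19 mm wide; open, the fingers measure 130 mm over their backs; the gripper's body (78 mm by 193 mm) begins 47 mm behind the grasp point.
Start: joints at [-0.986, 0.359, 0.012, 0, -1.224, -0.288], TCP at [0.197, -0.645, 0.292] pointing down, gripper open.
Joint ranges: [-3.07, 3.07], [-1.43, 2.12], [-1.02, 1.25], [-3.03, 1.67], [-3.05, -0], [-3.03, 3.03]. Speed limits (rad/s): [2.39, 2.39, 3.01, 3.14, 3.14, 3.14].

## Interface

Orientations are given as [roll, pitch, yaw] about the fixed x, y, z axes, in that order (R = Rz(yaw) Ry(pitch) Rx(roll)).
In Python, from station import arm gives the robot as it stands. The module is installed in compiled form; this text tells all that it offers.
- The arm moves only by the tool move_arm, never from a script. Its argument "increments" is a list of rows, each an object of numbers: "jaw": the gripper command: -1 is shut, 1 is fully open, values between are in proportion; "dx", "dy", "dz": the shift along the tool's x, y, z in m; "twist": the turn about the tool's z in rad. A call has 1 to 12 rows; each row shifts and turns the commanded pose from where the row before left it, along the tool's axes as they then stand; what a row does not reach is not made up. A row lasts 1/12 s, in which the tool goes at most 41.7 mm and 7.16 degrees, less where a joint would pass 70% of its speed; a pose out of reach is approached as far as the arm can. A call is refused whole if a number of a shift passes 0.0417 or a number of a turn 0.125, either way. A call with a gripper value outside its range is refused whole. The fingers move at their own pace and stop on an object; "force" is the grip in N (left out, the last holds). Time passes only in rows, so rows that do not move let the fingers close. It gives the time, the measured TCP pose, the force, the opening and the grip force at its end, in the units of the state.
- arm.get_state(): the state, without advancing time (a new reading comes with each control period).
- arm.grab_frame(name): name is "side" or "top" or "wrist"; returns the picture (384x512x3 uint8, blue, green, red); there is no depth.
- arm.camera_info(name): a dict with "K" (3x3 intrinsics, pixels), "extrinsics" (4x4, takes a point from camera to world coordinates). Camera axes: x right, y down, z forward; pixel columns grow to the right and rows downward; lengths in m; the calibration is good to about 2 mm. A picture is of the moment at which its call begins: read the wrist's pose just before it. camera_info takes no time and is no camera call; for the wrist camera it gives the pose at the moment of the call.
- arm.job_done(): hands the job in; it is judged then, once.
Trained networks look in the newest picture that a camera, given by its name, has taken for a name from the list of things; names that differ only in an ending like _2 or _b are one class to them, and where a whole thing is asked for, a point or a joint stands for the part that bears it (a point fixed in the world has none). Each returns a list of dicts, best first, with "score" (0 to 1); they miss things now and then, are a little off and sometimes report something else, mostly with a low value. They report only what shows in the picture. A call takes as long as a camera call. They do not tell look-alikes from the thing itself.
- arm.find_in(camera, name): "position" ([x, y, z] in m, in world coordinates, good to about 4 mm: the middle of the surface that is visible of it).
- arm.silhouettes(camera, name): "pixels" (384x512 bool, what is visible of it).
- arm.pinpoint(camera, name): "position" ([x, y, z] in m, in world coordinates, good to about 4 mm: a listed point, or the origin of a listed thing).
The state is a dict: "t": time; "q": joint angles; "qd": joint speeds; "joint_efforts": joint torques, N m; "eef_pos": TCP position; "ee_rot": TCP orientation; "force": force on the tool from outside, world axes, zero at the start; "moment": the same for the moment, N m; "width": finger opening in m; "gripper_force": force on a finger pad.
Only numpy, scipy, OpenCV 4.12 (cv2) and the standard library are available. Lean on these libraries where they do the work, as an engineer would, in place of code of your own. Each camera call takes 0.05 s, during which the arm holds its last target. There are 200 camera calls.

## Working session

There is one attempt and no reset: what is moved stays moved. The work goes in short steps, Python scripts to look and compute and a tool call to move; the robot and the scene stay as the last step left them, time stands still between calls to the robot, and variables do not carry over. Pictures are saved under pics/ and viewed, at most 10 in all, crops included, and the job is handed in when it is done.

Besides the shell and the picture viewer there is one more tool, called after ">>>" as name([rows], argument=value, ...), one row to a line, values as JSON. move_arm: Moves the arm, as the interface text tells. Its arguments: {"type":"object","properties":{"increments":{"type":"array"},"force":{"type":"number"}},"required":["increments"]}

```bash
mkdir -p pics; python3 - <<'E'
from station import arm
import cv2,numpy as np
s=arm.get_state();print({k:np.round(v,3).tolist() for k,v in s.items()})
for c in ["top","side"]:
    f=arm.grab_frame(c);cv2.imwrite(f"pics/{c}0.png",f)
    i=arm.camera_info(c);print(c,np.round(i["K"],1).tolist(),np.round(i["extrinsics"],3).tolist())
    for n in ["housing","cover","tab","lugs","pinch","lip","keeper","tray","bottle","carton","stopper","jar"]:
        print(n,[(round(d["score"],2),np.round(d["position"],3).tolist()) for d in arm.pinpoint(c,n)])
E
```

```text
{'t': 0.0, 'q': [-0.986, 0.359, 0.011, -0.0, -1.224, -0.288], 'qd': [0.0, 0.0, 0.0, -0.001, 0.0, -0.002], 'joint_efforts': [0.0, -58.272, 29.306, 6.997, 0.007, -0.0], 'eef_pos': [0.197, -0.645, 0.291], 'ee_rot': [3.14, -0.0, -2.845], 'force': [-0.663, -0.006, 0.343], 'moment': [0.004, -0.002, 0.003], 'gripper_force': 0.0, 'width': 0.088}
top [[405.9, 0.0, 248.9], [0.0, 405.9, 189.3], [0.0, 0.0, 1.0]] [[0.009, -0.985, 0.173, 0.35], [-1.0, -0.008, 0.009, -0.005], [-0.007, -0.173, -0.985, 1.4], [0.0, 0.0, 0.0, 1.0]]
housing [(0.93, [0.365, -0.433, 0.003]), (0.73, [0.498, -0.163, 0.0])]
cover [(0.89, [0.495, -0.16, 0.035])]
tab [(0.43, [0.698, -0.257, 0.006])]
lugs [(0.92, [0.444, -0.143, 0.039]), (0.61, [0.733, -0.214, -0.001])]
pinch [(0.82, [0.526, -0.17, 0.048])]
lip [(0.83, [0.45, -0.146, 0.047]), (0.69, [0.307, -0.397, 0.053])]
keeper [(0.7, [0.544, -0.179, 0.038]), (0.67, [0.422, -0.463, 0.05])]
tray [(0.62, [0.561, 0.18, 0.002])]
bottle [(0.6, [0.563, 0.466, -0.002])]
carton [(0.79, [0.792, -0.078, 0.004])]
stopper [(0.38, [0.769, 0.111, 0.002])]
jar [(0.58, [0.639, -0.428, -0.00
[... 256 characters left out ...]
), (0.91, [0.364, -0.426, -0.005]), (0.6, [0.559, 0.179, 0.003])]
cover [(0.82, [0.695, -0.25, 0.002]), (0.67, [0.5, -0.162, 0.038])]
tab [(0.64, [0.442, -0.147, 0.04]), (0.56, [0.696, -0.251, 0.001]), (0.55, [0.493, -0.164, 0.04]), (0.15, [0.501, -0.164, -0.004])]
lugs [(0.62, [0.737, -0.21, 0.0]), (0.54, [0.559, 0.466, -0.001])]
pinch [(0.79, [0.674, -0.28, 0.012]), (0.73, [0.526, -0.173, 0.047])]
lip [(0.85, [0.31, -0.396, 0.056]), (0.64, [0.448, -0.152, 0.04])]
keeper [(0.87, [0.422, -0.468, 0.048]), (0.71, [0.547, -0.18, 0.039])]
tray [(0.72, [0.556, 0.18, 0.003])]
bottle [(0.92, [0.563, 0.462, 0.002])]
carton [(0.51, [0.789, -0.078, -0.0])]
stopper [(0.57, [0.771, 0.108, -0.0])]
jar []
```

View pics/top0.png

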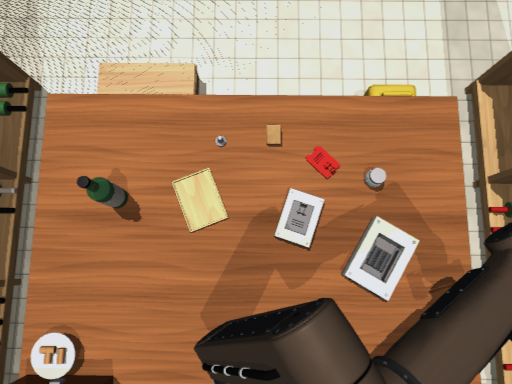

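View pics/side0.png

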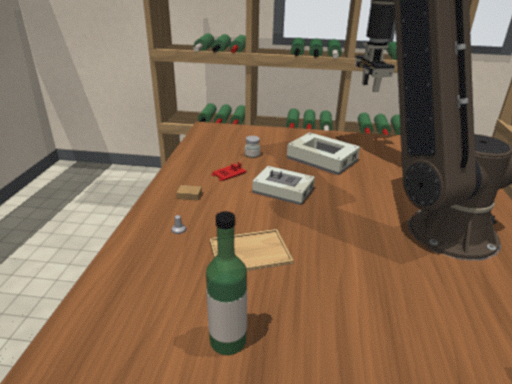

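Candidates: small white housing at top-view (300,218), large white housing (382,258) which is oversized, and a red cover look-alike (323,160). The small one scales to about 0.175 x 0.112 m, so it fits. I'll move above it and check in a wrist-camera close view.

>>> move_arm([
  {"jaw":1,"dx":-0.018,"dy":0.0155},
  {"jaw":1,"dx":-0.018,"dy":0.0155},
  {"jaw":1,"dx":-0.018,"dy":0.0155},
  {"jaw":1,"dx":-0.018,"dy":0.0155},
  {"jaw":1,"dx":-0.018,"dy":0.0155},
  {"jaw":1,"dx":-0.018,"dy":0.0155},
  {"jaw":1,"dx":-0.018,"dy":0.0155},
  {"jaw":1,"dx":-0.018,"dy":0.0155},
  {"jaw":1,"dx":-0.018,"dy":0.0155},
  {"jaw":1,"dx":-0.018,"dy":0.0155},
  {"jaw":1,"dx":-0.018,"dy":0.0155},
  {"jaw":1,"dx":-0.018,"dy":0.0155},
], force=3)

```text
$.increments[0]: bad value
```

>>> move_arm([
  {"jaw":1,"dx":-0.018,"dy":0.0155},
  {"jaw":1,"dx":-0.018,"dy":0.0155},
  {"jaw":1,"dx":-0.018,"dy":0.0155},
  {"jaw":1,"dx":-0.018,"dy":0.0155},
  {"jaw":1,"dx":-0.018,"dy":0.0155},
  {"jaw":1,"dx":-0.018,"dy":0.0155},
  {"jaw":1,"dx":-0.018,"dy":0.0155},
  {"jaw":1,"dx":-0.018,"dy":0.0155},
  {"jaw":1,"dx":-0.018,"dy":0.0155},
  {"jaw":1,"dx":-0.018,"dy":0.0155},
  {"jaw":1,"dx":-0.018,"dy":0.0155},
  {"jaw":1,"dx":-0.018,"dy":0.0155},
])

```text
$.increments[0]: bad value
```

>>> move_arm([
  {"twist":-0.081},
  {"twist":-0.081},
  {"twist":-0.081},
  {"twist":-0.081},
  {"twist":-0.081},
  {"twist":-0.081},
  {"twist":-0.081},
  {"twist":-0.081},
  {"twist":-0.081},
  {"twist":-0.081},
  {"twist":-0.081},
  {"twist":-0.081},
])

```text
$.increments[0]: bad value
```

```bash
cat > look.py <<'E'
from station import arm
import cv2,numpy as np
def look(c,out,names):
    i=arm.camera_info(c) if c=="wrist" else None
    f=arm.grab_frame(c);cv2.imwrite(f"pics/{out}.png",f)
    for n in names:
        print(c,n,[(round(d["score"],2),np.round(d["position"],4).tolist()) for d in arm.pinpoint(c,n)])
    return f,i
def st():
    s=arm.get_state();print({k:np.round(s[k],4).tolist() for k in ("t","eef_pos","ee_rot","force","width","gripper_force","q")});return s
E
python3 - <<'E'
from look import *
st()
f,i=look("wrist","w1",["housing","cover","lip","keeper","tab","pinch","lugs"])
print(np.round(i["K"],1).tolist(),np.round(i["extrinsics"],4).tolist())
look("top","t1",["housing","cover","lip","keeper","tab","pinch","lugs"])
E
```

```text
{'t': 1.3, 'eef_pos': [0.1974, -0.6455, 0.2922], 'ee_rot': [-3.1415, -0.0, -2.8448], 'force': [-0.02, -1.0001, -0.5642], 'width': 0.0877, 'gripper_force': 0.0, 'q': [-0.9859, 0.3586, 0.012, 0.0, -1.2241, -0.2881]}
wrist housing []
wrist cover []
wrist lip []
wrist keeper []
wrist tab []
wrist pinch []
wrist lugs []
[[328.5, 0.0, 255.4], [0.0, 328.5, 193.4], [0.0, 0.0, 1.0]] [[-0.2931, 0.9269, 0.2344, 0.1347], [0.9561, 0.2842, 0.0718, -0.6648], [-0.0, 0.2452, -0.9695, 0.3832], [0.0, 0.0, 0.0, 1.0]]
top housing [(0.64, [0.4978, -0.1603, -0.0021]), (0.62, [0.3633, -0.4358, 0.0011])]
top cover [(0.95, [0.6937, -0.2506, 0.0014]), (0.55, [0.4961, -0.163, 0.0365])]
top lip [(0.79, [0.4487, -0.1488, 0.0461]), (0.69, [0.3064, -0.3974, 0.0555])]
top keeper [(0.7, [0.4224, -0.4628, 0.0487]), (0.65, [0.4492, -0.1464, 0.046]), (0.64, [0.789, -0.0779, 0.0032]), (0.61, [0.5458, -0.1805, 0.0386])]
top tab [(0.47, [0.6983, -0.2556, 0.0062])]
top pinch [(0.87, [0.6765, -0.2791, 0.0112]), (0.63, [0.529, -0.1732, 0.0498])]
top lugs [(0.95, [0.4437, -0.1444, 0.0388]), (0.83, [0.7363, -0.2117, 0.0022])]
```

View pics/w1.png

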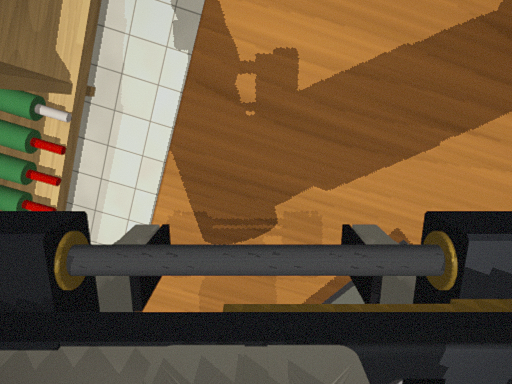

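The wrist view shows only the counter and fingers, because the moves were refused. I'll try again with every row field given.

>>> move_arm([
  {"jaw":1,"dx":-0.018,"dy":0.0155,"dz":0,"twist":0},
  {"jaw":1,"dx":-0.018,"dy":0.0155,"dz":0,"twist":0},
  {"jaw":1,"dx":-0.018,"dy":0.0155,"dz":0,"twist":0},
  {"jaw":1,"dx":-0.018,"dy":0.0155,"dz":0,"twist":0},
  {"jaw":1,"dx":-0.018,"dy":0.0155,"dz":0,"twist":0},
  {"jaw":1,"dx":-0.018,"dy":0.0155,"dz":0,"twist":0},
  {"jaw":1,"dx":-0.018,"dy":0.0155,"dz":0,"twist":0},
  {"jaw":1,"dx":-0.018,"dy":0.0155,"dz":0,"twist":0},
  {"jaw":1,"dx":-0.018,"dy":0.0155,"dz":0,"twist":0},
  {"jaw":1,"dx":-0.018,"dy":0.0155,"dz":0,"twist":0},
  {"jaw":1,"dx":-0.018,"dy":0.0155,"dz":0,"twist":0},
  {"jaw":1,"dx":-0.018,"dy":0.0155,"dz":0,"twist":0},
], force=3)

```text
t: 3.1
eef_pos: [0.35, -0.4034, 0.2924]
ee_rot: [-3.141, 0.0, -2.845]
force: [0.2, -0.4, -0.6]
width: 0.0878
gripper_force: 0.0
```

>>> move_arm([
  {"jaw":1,"dx":-0.018,"dy":0.0155,"dz":0,"twist":0},
  {"jaw":1,"dx":-0.018,"dy":0.0155,"dz":0,"twist":0},
  {"jaw":1,"dx":-0.018,"dy":0.0155,"dz":0,"twist":0},
  {"jaw":1,"dx":-0.018,"dy":0.0155,"dz":0,"twist":0},
  {"jaw":1,"dx":-0.018,"dy":0.0155,"dz":0,"twist":0},
  {"jaw":1,"dx":-0.018,"dy":0.0155,"dz":0,"twist":0},
  {"jaw":1,"dx":-0.018,"dy":0.0155,"dz":0,"twist":0},
  {"jaw":1,"dx":-0.018,"dy":0.0155,"dz":0,"twist":0},
  {"jaw":1,"dx":-0.018,"dy":0.0155,"dz":0,"twist":0},
  {"jaw":1,"dx":-0.018,"dy":0.0155,"dz":0,"twist":0},
  {"jaw":1,"dx":-0.018,"dy":0.0155,"dz":0,"twist":0},
  {"jaw":1,"dx":-0.018,"dy":0.0155,"dz":0,"twist":0},
])

```text
t: 4.1
eef_pos: [0.5022, -0.1623, 0.2924]
ee_rot: [-3.141, 0.001, -2.845]
force: [0.3, -0.7, -0.2]
width: 0.0877
gripper_force: 0.0
```

>>> move_arm([
  {"jaw":1,"dx":0,"dy":0,"dz":0,"twist":-0.081},
  {"jaw":1,"dx":0,"dy":0,"dz":0,"twist":-0.081},
  {"jaw":1,"dx":0,"dy":0,"dz":0,"twist":-0.081},
  {"jaw":1,"dx":0,"dy":0,"dz":0,"twist":-0.081},
  {"jaw":1,"dx":0,"dy":0,"dz":0,"twist":-0.081},
  {"jaw":1,"dx":0,"dy":0,"dz":0,"twist":-0.081},
  {"jaw":1,"dx":0,"dy":0,"dz":0,"twist":-0.081},
  {"jaw":1,"dx":0,"dy":0,"dz":0,"twist":-0.081},
  {"jaw":1,"dx":0,"dy":0,"dz":0,"twist":-0.081},
  {"jaw":1,"dx":0,"dy":0,"dz":0,"twist":-0.081},
  {"jaw":1,"dx":0,"dy":0,"dz":0,"twist":-0.081},
  {"jaw":1,"dx":0,"dy":0,"dz":0,"twist":-0.081},
])

```text
t: 5.1
eef_pos: [0.5017, -0.1634, 0.2923]
ee_rot: [-3.141, 0.0, -1.869]
force: [0.0, -0.4, 0.0]
width: 0.0876
gripper_force: 0.0
```

```bash
python3 - <<'E'
from look import *
st()
f,i=look("wrist","w2",["housing","cover","lip","keeper","tab","pinch","lugs"])
np.savez("w2.npz",K=i["K"],E=i["extrinsics"])
E
```

```text
{'t': 5.1, 'eef_pos': [0.5017, -0.1634, 0.2923], 'ee_rot': [-3.1413, 0.0001, -1.8687], 'force': [0.0326, -0.4402, 0.0167], 'width': 0.0876, 'gripper_force': 0.0, 'q': [0.0572, 0.1154, -0.3107, -0.0, -1.1444, -0.3551]}
wrist housing []
wrist cover [(0.89, [0.6955, -0.2529, 0.0012])]
wrist lip [(0.77, [0.4503, -0.149, 0.0437])]
wrist keeper [(0.69, [0.5439, -0.1765, 0.0402])]
wrist tab []
wrist pinch [(0.77, [0.6743, -0.2738, 0.0121]), (0.74, [0.526, -0.1706, 0.0451])]
wrist lugs [(0.83, [0.4447, -0.1439, 0.0434]), (0.6, [0.7369, -0.2112, -0.0043])]
```

View pics/w2.png

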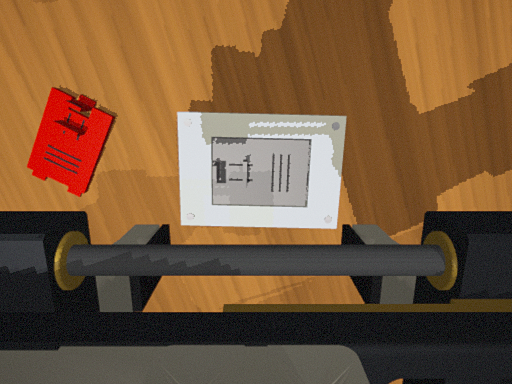

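The housing corners are at about (178,113), (346,116), (338,226) and (180,227). The grey cover has its tab at (218,171) and the rest at about (249,170), with the tab at world +x. The red one at (72,140) is not meant. I'll crop closer for measuring.

```bash
python3 - <<'E'
import cv2,numpy as np
f=cv2.imread("pics/w2.png")
cv2.imwrite("pics/w2c.png",cv2.resize(f[100:240,165:355],None,fx=4.2,fy=4.2,interpolation=cv2.INTER_CUBIC))
d=np.load("w2.npz");K,E=d["K"],d["E"]
def at(u,v,z):
    r=E[:3,:3]@np.linalg.inv(K)@[u,v,1];return E[:3,3]+r*(z-E[2,3])/r[2]
for n,u,v,z in [("c1",178,113,.045),("c2",346,116,.045),("c3",338,227,.045),("c4",180,227,.045)]:
    print(n,at(u,v,z).round(4))
E
```

```text
c1 [ 0.5573 -0.2464  0.045 ]
c2 [ 0.3973 -0.1943  0.045 ]
c3 [ 0.4326 -0.0819  0.045 ]
c4 [ 0.5973 -0.1323  0.045 ]
```

View pics/w2c.png

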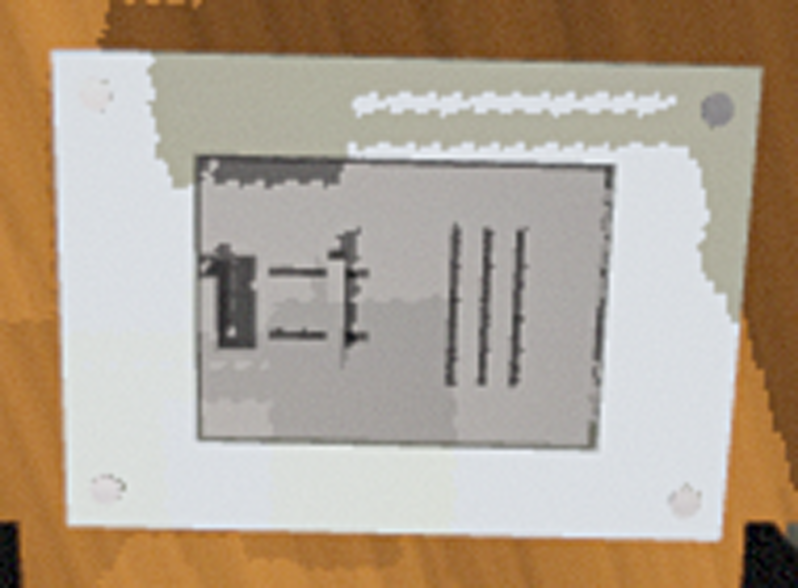

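The size fits (0.170 x 0.120). Housing centre is about (0.497,-0.1635), yaw about -0.31. In the crop the tab is at about (215,300) and the rest at about (350,300), so the rest is near cover x of 12. I'll move over the pinch and descend partway.

>>> move_arm([
  {"jaw":1,"dx":0.0008,"dy":-0.0128,"dz":0.01,"twist":0.012},
  {"jaw":1,"dx":0.0008,"dy":-0.0128,"dz":0.02,"twist":0},
  {"jaw":1,"dx":0,"dy":0,"dz":0.025,"twist":0},
  {"jaw":1,"dx":0,"dy":0,"dz":0.025,"twist":0},
  {"jaw":1,"dx":0,"dy":0,"dz":0.025,"twist":0},
  {"jaw":1,"dx":0,"dy":0,"dz":0.025,"twist":0},
  {"jaw":1,"dx":0,"dy":0,"dz":0.01,"twist":0},
  {"jaw":1,"dx":0,"dy":0,"dz":0,"twist":0},
])

```text
t: 6.17
eef_pos: [0.5242, -0.1726, 0.1498]
ee_rot: [3.137, -0.001, -1.886]
force: [-0.0, 0.7, -0.2]
width: 0.0877
gripper_force: 0.0
```

```bash
python3 - <<'E'
from look import *
d=np.load("w2.npz");K,E=d["K"],d["E"]
c=np.array([.497,-.1635]);a=-.31;R=np.array([[np.cos(a),np.sin(a)],[-np.sin(a),np.cos(a)]])
def at(u,v,z,K,E):
    r=E[:3,:3]@np.linalg.inv(K)@[u,v,1];p=E[:3,3]+r*(z-E[2,3])/r[2];return (R@(p[:2]-c)*1000).round(1)
for n,u,v in [("rest",345,300),("rest",360,300),("tabL",202,260),("tab218",218,300),("dark255",255,300)]:
    print(n,[at(165+u/4.2,100+v/4.2,z,K,E).tolist() for z in (.045,.063)])
s=st();print("tcp in housing",R@(s["eef_pos"][:2]-c))
f,i=look("wrist","w3",["pinch","lugs","tab","keeper","lip"])
np.savez("w3.npz",K=i["K"],E=i["extrinsics"])
E
```

```text
rest [[13.2, -2.1], [12.8, -5.4]]
rest [[9.5, -2.2], [9.2, -5.5]]
tabL [[48.6, -11.7], [46.3, -14.5]]
tab218 [[44.8, -1.7], [42.7, -5.0]]
dark255 [[35.6, -1.8], [34.0, -5.2]]
{'t': 6.1667, 'eef_pos': [0.5242, -0.1726, 0.1498], 'ee_rot': [3.1369, -0.0014, -1.8857], 'force': [-0.0338, 0.7065, -0.1591], 'width': 0.0877, 'gripper_force': 0.0, 'q': [0.0366, 0.297, -0.4407, -0.0005, -0.838, -0.3512]}
tcp in housing [ 0.02870956 -0.00041066]
wrist pinch [(0.77, [0.6747, -0.2761, 0.0154]), (0.64, [0.525, -0.1738, 0.0433])]
wrist lugs [(0.91, [0.4425, -0.1423, 0.0426])]
wrist tab []
wrist keeper [(0.97, [0.5473, -0.1775, 0.042])]
wrist lip [(0.73, [0.4494, -0.1502, 0.0415])]
```

View pics/w3.png

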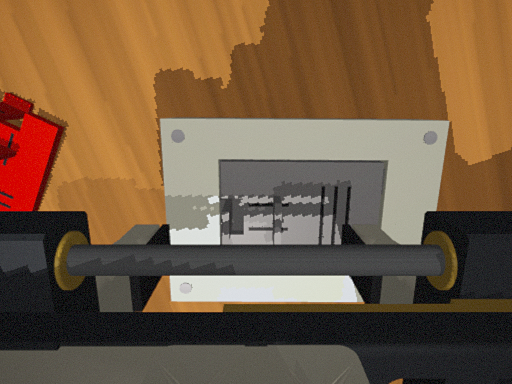

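The gripper is above the cover, with the tab near (232,215) and the rest near (280,215). The fingers straddle both. One enlarged crop to place the rest.

```bash
python3 - <<'E'
import cv2,numpy as np
f=cv2.imread("pics/w3.png")
cv2.imwrite("pics/w3c.png",cv2.resize(f[170:245,205:305],None,fx=7,fy=7,interpolation=cv2.INTER_CUBIC))
d=np.load("w3.npz");K,E=d["K"],d["E"]
c=np.array([.497,-.1635]);a=-.31
for X in (10,14,18,22,26,44,48,51.5):
  for z in (.045,.063):
    for Y in (-14,):
      p=np.r_[c+np.array([[np.cos(a),-np.sin(a)],[np.sin(a),np.cos(a)]])@[X/1e3,Y/1e3],z]
      q=K@(E[:3,:3].T@(p-E[:3,3]));q=q[:2]/q[2];print(X,z,((q-[205,170])*7).round(0))
E
```

```text
10 0.045 [559. 192.]
10 0.063 [580. 249.]
14 0.045 [514. 192.]
14 0.063 [530. 250.]
18 0.045 [469. 193.]
18 0.063 [481. 250.]
22 0.045 [423. 193.]
22 0.063 [431. 250.]
26 0.045 [378. 193.]
26 0.063 [381. 250.]
44 0.045 [174. 194.]
44 0.063 [158. 252.]
48 0.045 [128. 194.]
48 0.063 [108. 252.]
51.5 0.045 [ 88. 195.]
51.5 0.063 [ 65. 252.]
```

View pics/w3c.png

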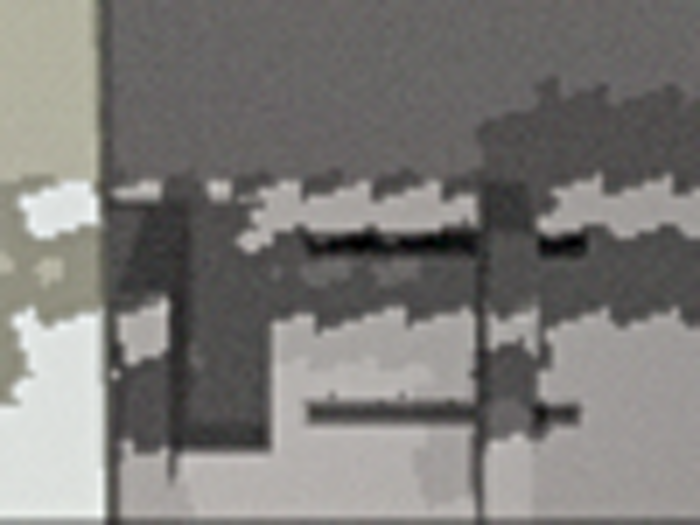

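Rest top spans crop x 483–538 (own frame about 13–18 mm) and tab top 115–170 (about 43–47 mm). That puts the middle at about 30 mm, so I shift 1.5 mm, descend and pre-close.

>>> move_arm([
  {"jaw":1,"dx":0.001,"dy":-0.0015,"dz":0.01,"twist":0},
  {"jaw":1,"dx":0,"dy":0,"dz":0.01,"twist":0},
  {"jaw":1,"dx":0,"dy":0,"dz":0.01,"twist":0},
  {"jaw":1,"dx":0,"dy":0,"dz":0.0048,"twist":0},
  {"jaw":0,"dx":0,"dy":0,"dz":0,"twist":0},
  {"jaw":0,"dx":0,"dy":0,"dz":0,"twist":0},
  {"jaw":0,"dx":0,"dy":0,"dz":0,"twist":0},
  {"jaw":0,"dx":0,"dy":0,"dz":0,"twist":0},
], force=3)

```text
t: 7.13
eef_pos: [0.527, -0.1741, 0.1177]
ee_rot: [-3.141, 0.0, -1.885]
force: [0.2, 0.9, -0.6]
width: 0.0664
gripper_force: 0.0
```

>>> move_arm([
  {"jaw":-0.1,"dx":0,"dy":0,"dz":0,"twist":0},
  {"jaw":-0.1,"dx":0,"dy":0,"dz":0,"twist":0},
  {"jaw":-0.1,"dx":0,"dy":0,"dz":0,"twist":0},
  {"jaw":-0.1,"dx":0,"dy":0,"dz":0,"twist":0},
  {"jaw":-0.1,"dx":0,"dy":0,"dz":0,"twist":0},
  {"jaw":-0.1,"dx":0,"dy":0,"dz":0,"twist":0},
  {"jaw":-0.1,"dx":0,"dy":0,"dz":0,"twist":0},
  {"jaw":-0.1,"dx":0,"dy":0,"dz":0,"twist":0},
], force=3)

```text
t: 7.8
eef_pos: [0.5267, -0.1741, 0.1174]
ee_rot: [-3.142, 0.0, -1.885]
force: [-0.7, -0.6, -0.7]
width: 0.0396
gripper_force: 0.0
```

>>> move_arm([
  {"jaw":-0.1,"dx":0,"dy":0,"dz":0.003,"twist":0},
  {"jaw":-0.16,"dx":0,"dy":0,"dz":0,"twist":0},
  {"jaw":-0.2,"dx":0,"dy":0,"dz":0,"twist":0},
  {"jaw":-0.24,"dx":0,"dy":0,"dz":0,"twist":0},
  {"jaw":-0.3,"dx":0,"dy":0,"dz":0,"twist":0},
  {"jaw":-0.3,"dx":0,"dy":0,"dz":0,"twist":0},
  {"jaw":-0.3,"dx":0,"dy":0,"dz":0,"twist":0},
], force=3)

```text
t: 8.38
eef_pos: [0.5267, -0.1741, 0.1143]
ee_rot: [3.141, -0.0, -1.885]
force: [-0.8, 1.0, -0.4]
width: 0.033
gripper_force: 3.0
```

```bash
python3 -c "
from look import *
st()"
```

```text
{'t': 8.3833, 'eef_pos': [0.5267, -0.1741, 0.1143], 'ee_rot': [3.1415, -0.0, -1.8848], 'force': [-0.802, 0.9509, -0.4457], 'width': 0.033, 'gripper_force': 2.9975, 'q': [0.0338, 0.345, -0.4727, -0.0001, -0.7532, -0.3478]}
```

Contact at 33 mm on both. Squeeze gradually, keeping the rest-side finger still.

>>> move_arm([
  {"jaw":-0.5,"dx":0,"dy":0.0003,"dz":0,"twist":0},
  {"jaw":-0.5,"dx":0,"dy":0.0004,"dz":0,"twist":0},
  {"jaw":-0.5,"dx":0,"dy":0.0005,"dz":0,"twist":0},
  {"jaw":-0.5,"dx":0,"dy":0,"dz":0,"twist":0},
  {"jaw":-0.5,"dx":0,"dy":0,"dz":0,"twist":0},
], force=8)

```text
t: 8.8
eef_pos: [0.5257, -0.1737, 0.1144]
ee_rot: [-3.141, 0.0, -1.885]
force: [-0.7, -0.1, -2.1]
width: 0.0309
gripper_force: 8.0
```

>>> move_arm([
  {"jaw":-0.6,"dx":0,"dy":0.0005,"dz":0,"twist":0},
  {"jaw":-0.6,"dx":0,"dy":0.0005,"dz":0,"twist":0},
  {"jaw":-0.6,"dx":0,"dy":0,"dz":0,"twist":0},
  {"jaw":-0.6,"dx":0,"dy":0,"dz":0,"twist":0},
  {"jaw":-0.6,"dx":0,"dy":0,"dz":0,"twist":0},
], force=13.5)

```text
t: 9.22
eef_pos: [0.5247, -0.1734, 0.1144]
ee_rot: [-3.142, 0.0, -1.885]
force: [0.0, 0.4, -1.2]
width: 0.0292
gripper_force: 13.5
```

>>> move_arm([
  {"jaw":-0.6,"dx":0,"dy":0,"dz":0,"twist":0},
  {"jaw":-0.6,"dx":0,"dy":0,"dz":0,"twist":0},
  {"jaw":-0.6,"dx":0,"dy":0,"dz":0,"twist":0},
], force=14)

```text
t: 9.47
eef_pos: [0.5246, -0.1734, 0.1144]
ee_rot: [3.142, -0.0, -1.885]
force: [-1.2, 0.7, -0.9]
width: 0.0282
gripper_force: 14.0
```

>>> move_arm([
  {"jaw":-0.6,"dx":0,"dy":0.0003,"dz":-0.0015,"twist":0},
  {"jaw":-0.6,"dx":0,"dy":0.0004,"dz":-0.0015,"twist":0},
  {"jaw":-0.6,"dx":0,"dy":0.0004,"dz":-0.0015,"twist":0},
  {"jaw":-0.6,"dx":0,"dy":0.0004,"dz":-0.0015,"twist":0},
  {"jaw":-0.6,"dx":0,"dy":0,"dz":0,"twist":0},
])

```text
t: 9.88
eef_pos: [0.5233, -0.1729, 0.1206]
ee_rot: [-3.141, 0.0, -1.885]
force: [0.6, -0.7, -6.1]
width: 0.0281
gripper_force: 14.1
```

```bash
python3 - <<'E'
from look import *
s=st();print(arm.get_state()["moment"].round(3))
look("wrist","w4",["pinch","cover","lugs"]);look("side","s4",["pinch","cover","lugs","tab"])
E
```

```text
{'t': 9.8833, 'eef_pos': [0.5233, -0.1729, 0.1206], 'ee_rot': [-3.1412, 0.0002, -1.8848], 'force': [0.6402, -0.7175, -6.0574], 'width': 0.0281, 'gripper_force': 14.1203, 'q': [0.0363, 0.3313, -0.4751, -0.0001, -0.7639, -0.3503]}
[-0.144 -0.432 -0.045]
wrist pinch [(0.59, [0.5277, -0.171, 0.05])]
wrist cover [(0.67, [0.501, -0.1627, 0.0399]), (0.45, [0.5269, -0.1703, 0.0488])]
wrist lugs []
side pinch [(0.91, [0.6766, -0.28, 0.0107]), (0.61, [0.5253, -0.1765, 0.0492])]
side cover [(0.78, [0.6953, -0.2537, 0.0014]), (0.66, [0.5013, -0.1643, 0.0377])]
side lugs [(0.67, [0.4427, -0.1483, 0.0403]), (0.57, [0.4469, -0.1509, 0.0409]), (0.55, [0.7377, -0.2118, 0.0])]
side tab [(0.53, [0.4873, -0.1639, 0.0433]), (0.42, [0.6955, -0.2556, -0.0])]
```

The force of about 6 N acts at the lug end, which fits the cover turning within the pads, and it's below 20 N. Continue slowly with slightly less grip.

>>> move_arm([
  {"jaw":-0.6,"dx":0,"dy":0.0004,"dz":-0.001,"twist":0},
  {"jaw":-0.6,"dx":0,"dy":0.0004,"dz":-0.001,"twist":0},
  {"jaw":-0.6,"dx":0,"dy":0.0004,"dz":-0.001,"twist":0},
  {"jaw":-0.6,"dx":0,"dy":0.0003,"dz":-0.001,"twist":0},
], force=13)

```text
t: 10.67
eef_pos: [0.5219, -0.1725, 0.1246]
ee_rot: [-3.141, 0.0, -1.885]
force: [1.5, 0.1, -5.3]
width: 0.0286
gripper_force: 13.3
```

>>> move_arm([
  {"jaw":-0.6,"dx":0,"dy":0.0003,"dz":-0.0012,"twist":0},
  {"jaw":-0.6,"dx":0,"dy":0.0003,"dz":-0.0012,"twist":0},
  {"jaw":-0.6,"dx":0,"dy":0.0003,"dz":-0.0012,"twist":0},
  {"jaw":-0.6,"dx":0,"dy":0.0003,"dz":-0.0012,"twist":0},
  {"jaw":-0.6,"dx":0,"dy":0,"dz":0,"twist":0},
])

```text
t: 11.08
eef_pos: [0.5206, -0.1721, 0.1294]
ee_rot: [-3.141, 0.0, -1.885]
force: [1.8, 0.5, -4.2]
width: 0.0291
gripper_force: 13.3
```

```bash
python3 - <<'E'
from look import *
s=st();print(arm.get_state()["moment"].round(3))
f,_=look("side","s5",["pinch","cover","lugs","tab"]);look("wrist","w5",["pinch","cover"])
cv2.imwrite("pics/s5c.png",cv2.resize(f[150:220,230:340],None,fx=7,fy=7,interpolation=cv2.INTER_CUBIC))
E
```

```text
{'t': 11.0833, 'eef_pos': [0.5206, -0.1721, 0.1294], 'ee_rot': [-3.1414, 0.0001, -1.8848], 'force': [1.7659, 0.5237, -4.156], 'width': 0.0291, 'gripper_force': 13.2713, 'q': [0.0381, 0.3157, -0.4727, 0.0, -0.7822, -0.3521]}
[-0.148 -0.755  0.049]
side pinch [(0.84, [0.5231, -0.1742, 0.0597]), (0.77, [0.6765, -0.2769, 0.0113])]
side cover [(0.72, [0.6958, -0.2564, -0.0013]), (0.62, [0.4965, -0.1649, 0.0478])]
side lugs [(0.72, [0.4399, -0.148, 0.0376])]
side tab [(0.74, [0.4995, -0.1637, 0.0489]), (0.54, [0.4888, -0.1653, 0.0446]), (0.4, [0.6974, -0.2551, 0.0024])]
wrist pinch []
wrist cover [(0.89, [0.4976, -0.1601, 0.044])]
```

View pics/s5c.png

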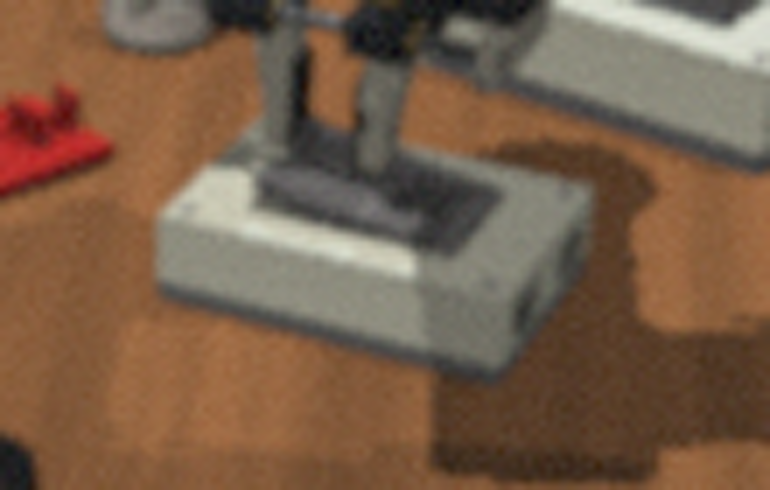

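The crop shows the tab end of the cover (260,190) raised above the housing, with the lug end still down at (420,230). The pinch point is at z 0.060 and the lugs at 0.038, so the tilt is about 0.19. Now draw out along cover +x.

>>> move_arm([
  {"jaw":-0.6,"dx":0,"dy":-0.0006,"dz":-0.0008,"twist":0},
  {"jaw":-0.6,"dx":0,"dy":-0.0014,"dz":-0.0005,"twist":0},
  {"jaw":-0.6,"dx":0,"dy":-0.002,"dz":-0.0004,"twist":0},
  {"jaw":-0.6,"dx":0,"dy":-0.002,"dz":-0.0004,"twist":0},
  {"jaw":-0.6,"dx":0,"dy":0,"dz":0,"twist":0},
])

```text
t: 11.9
eef_pos: [0.527, -0.1742, 0.1314]
ee_rot: [-3.141, -0.0, -1.885]
force: [1.8, -0.3, -0.6]
width: 0.0292
gripper_force: 12.7
```

>>> move_arm([
  {"jaw":-0.6,"dx":0,"dy":-0.002,"dz":-0.0004,"twist":0},
  {"jaw":-0.6,"dx":0,"dy":-0.002,"dz":-0.0004,"twist":0},
  {"jaw":-0.6,"dx":0,"dy":-0.002,"dz":-0.0004,"twist":0},
  {"jaw":-0.6,"dx":0,"dy":0,"dz":0,"twist":0},
])

```text
t: 12.23
eef_pos: [0.5328, -0.176, 0.1328]
ee_rot: [-3.141, 0.0, -1.885]
force: [0.6, 0.4, -2.4]
width: 0.0295
gripper_force: 12.7
```

```bash
python3 - <<'E'
from look import *
s=st();print(arm.get_state()["moment"].round(3))
f,_=look("side","s6",["pinch","cover","lugs","tab"]);look("top","t6",["pinch","cover","lugs"])
E
```

```text
{'t': 12.2333, 'eef_pos': [0.5328, -0.176, 0.1328], 'ee_rot': [-3.1408, 0.0001, -1.8847], 'force': [0.6178, 0.3583, -2.4448], 'width': 0.0295, 'gripper_force': 12.7035, 'q': [0.03, 0.3289, -0.4417, 0.0003, -0.7994, -0.3441]}
[0.021 0.041 0.041]
side pinch [(0.76, [0.6756, -0.2807, 0.0117]), (0.66, [0.5351, -0.1772, 0.0638])]
side cover [(0.95, [0.5111, -0.1673, 0.051])]
side lugs [(0.65, [0.4517, -0.1524, 0.0468]), (0.6, [0.735, -0.2111, 0.0039])]
side tab [(0.5, [0.499, -0.1695, 0.0497])]
top pinch [(0.61, [0.6787, -0.2762, 0.012])]
top cover [(0.84, [0.6947, -0.2498, 0.0037]), (0.62, [0.506, -0.1656, 0.0485])]
top lugs [(0.58, [0.4538, -0.1473, 0.0438]), (0.57, [0.7345, -0.2156, 0.0016])]
```

>>> move_arm([
  {"jaw":-0.6,"dx":0,"dy":-0.002,"dz":-0.001,"twist":0},
  {"jaw":-0.6,"dx":0,"dy":-0.001,"dz":-0.002,"twist":0},
  {"jaw":-0.6,"dx":0,"dy":0,"dz":-0.002,"twist":0},
  {"jaw":-0.6,"dx":0,"dy":0,"dz":-0.002,"twist":0},
  {"jaw":-0.6,"dx":0,"dy":0,"dz":0,"twist":0},
])

```text
t: 13.1
eef_pos: [0.5352, -0.1768, 0.14]
ee_rot: [-3.141, 0.0, -1.885]
force: [-0.8, 1.1, -1.3]
width: 0.029
gripper_force: 12.7
```

Free. Lift on up.

>>> move_arm([
  {"jaw":-0.6,"dx":0,"dy":0,"dz":-0.004,"twist":0},
  {"jaw":-0.6,"dx":0,"dy":0,"dz":-0.006,"twist":0},
  {"jaw":-0.6,"dx":0,"dy":0,"dz":-0.008,"twist":0},
  {"jaw":-0.6,"dx":0,"dy":0,"dz":-0.01,"twist":0},
  {"jaw":-0.6,"dx":0,"dy":0,"dz":-0.01,"twist":0},
  {"jaw":-0.6,"dx":0,"dy":0,"dz":-0.01,"twist":0},
  {"jaw":-0.6,"dx":0,"dy":0,"dz":-0.01,"twist":0},
  {"jaw":-0.6,"dx":0,"dy":0,"dz":-0.007,"twist":0},
  {"jaw":-0.6,"dx":0,"dy":0,"dz":-0.005,"twist":0},
  {"jaw":-0.6,"dx":0,"dy":0,"dz":0,"twist":0},
])

```text
t: 13.93
eef_pos: [0.5354, -0.1768, 0.2109]
ee_rot: [-3.14, 0.001, -1.885]
force: [0.3, -0.2, -1.1]
width: 0.0296
gripper_force: 12.7
```

```bash
python3 - <<'E'
from look import *
s=st();print(arm.get_state()["moment"].round(3))
f,_=look("side","s7",["pinch","cover","lugs","tray"]);look("top","t7",["pinch","cover","lugs","tray"])
m=arm.silhouettes("top","tray");d=m[0]["pixels"].astype("uint8")
c=max(cv2.findContours(d,0,2)[0],key=cv2.contourArea);b=cv2.boxPoints(cv2.minAreaRect(c))
i=arm.camera_info("top");E=i["extrinsics"];K=i["K"]
for u,v in b:
    r=E[:3,:3]@np.linalg.inv(K)@[u,v,1];print((E[:3,3]+r*(.012-E[2,3])/r[2]).round(4))
cv2.imwrite("pics/s7c.png",cv2.resize(f[120:220,230:340],None,fx=6,fy=6,interpolation=cv2.INTER_CUBIC))
E
```

```text
{'t': 13.9333, 'eef_pos': [0.5354, -0.1768, 0.2109], 'ee_rot': [-3.1396, 0.0005, -1.8847], 'force': [0.3347, -0.2087, -1.0972], 'width': 0.0296, 'gripper_force': 12.7226, 'q': [0.0283, 0.2439, -0.3497, 0.0002, -0.9751, -0.3423]}
[ 0.055  0.014 -0.046]
side pinch [(0.65, [0.5368, -0.1791, 0.1421]), (0.65, [0.4568, -0.151, 0.1234]), (0.56, [0.6767, -0.2795, 0.0154])]
side cover [(0.91, [0.5166, -0.1679, 0.1303]), (0.61, [0.5629, 0.4623, 0.0009]), (0.6, [0.6951, -0.2535, 0.0009])]
side lugs [(0.84, [0.456, -0.1499, 0.1208]), (0.71, [0.7394, -0.211, 0.0015])]
side tray [(0.57, [0.5584, 0.1789, 0.0041])]
top pinch []
top cover [(0.56, [0.6924, -0.2516, 0.0062]), (0.41, [0.51, -0.1674, 0.1259])]
top lugs [(0.55, [0.7373, -0.2142, 0.0007]), (0.4, [0.4609, -0.1496, 0.1212])]
top tray [(0.85, [0.5622, 0.1741, 0.0032]), (0.2, [0.4513, -0.1464, 0.0449])]
[0.6197 0.2799 0.012 ]
[0.6696 0.1539 0.012 ]
[0.4922 0.0839 0.012 ]
[0.4443 0.2076 0.012 ]
```

View pics/s7c.png

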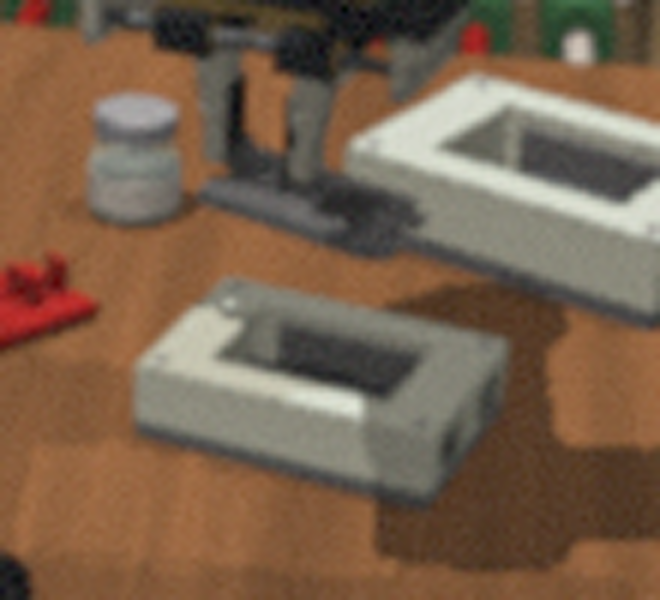

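The cover is held clear of the housing and tilted by about 0.17 rad (crop: cover 205–420, 150–250). Tray centre is (0.557,0.180), yaw about 0.38. Carry it over, then turn.

>>> move_arm([
  {"jaw":-0.6,"dx":-0.006,"dy":0.001,"dz":0,"twist":0},
  {"jaw":-0.6,"dx":-0.012,"dy":0.002,"dz":0,"twist":0},
  {"jaw":-0.6,"dx":-0.018,"dy":0.003,"dz":0,"twist":0},
  {"jaw":-0.6,"dx":-0.02,"dy":0.004,"dz":0,"twist":0},
  {"jaw":-0.6,"dx":-0.02,"dy":0.004,"dz":0,"twist":0},
  {"jaw":-0.6,"dx":-0.02,"dy":0.004,"dz":0,"twist":0},
  {"jaw":-0.6,"dx":-0.02,"dy":0.004,"dz":0,"twist":0},
  {"jaw":-0.6,"dx":-0.02,"dy":0.004,"dz":0,"twist":0},
  {"jaw":-0.6,"dx":-0.02,"dy":0.004,"dz":0,"twist":0},
  {"jaw":-0.6,"dx":-0.02,"dy":0.004,"dz":0,"twist":0},
  {"jaw":-0.6,"dx":-0.02,"dy":0.004,"dz":0,"twist":0},
  {"jaw":-0.6,"dx":-0.02,"dy":0.004,"dz":0,"twist":0},
])

```text
t: 15.48
eef_pos: [0.5615, 0.0437, 0.2096]
ee_rot: [-3.141, 0.0, -1.884]
force: [-0.1, -1.0, -1.0]
width: 0.0293
gripper_force: 12.7
```

>>> move_arm([
  {"jaw":-0.6,"dx":-0.02,"dy":0.004,"dz":0,"twist":0},
  {"jaw":-0.6,"dx":-0.02,"dy":0.004,"dz":0,"twist":0},
  {"jaw":-0.6,"dx":-0.02,"dy":0.004,"dz":0,"twist":0},
  {"jaw":-0.6,"dx":-0.02,"dy":0.004,"dz":0,"twist":0},
  {"jaw":-0.6,"dx":-0.02,"dy":0.003,"dz":0,"twist":0},
  {"jaw":-0.6,"dx":-0.02,"dy":0.003,"dz":0,"twist":0},
  {"jaw":-0.6,"dx":-0.015,"dy":0.002,"dz":0,"twist":0},
  {"jaw":-0.6,"dx":-0.009,"dy":0.001,"dz":0,"twist":0},
  {"jaw":-0.6,"dx":-0.005,"dy":0,"dz":0,"twist":0},
  {"jaw":-0.6,"dx":0,"dy":0,"dz":0,"twist":0},
])

```text
t: 16.32
eef_pos: [0.584, 0.1919, 0.2093]
ee_rot: [3.141, -0.0, -1.884]
force: [-0.0, -0.8, -0.6]
width: 0.0294
gripper_force: 12.7
```

>>> move_arm([
  {"jaw":-0.6,"dx":0,"dy":0,"dz":0,"twist":-0.03},
  {"jaw":-0.6,"dx":0,"dy":0,"dz":0,"twist":-0.065},
  {"jaw":-0.6,"dx":0,"dy":0,"dz":0,"twist":-0.075},
  {"jaw":-0.6,"dx":0,"dy":0,"dz":0,"twist":-0.075},
  {"jaw":-0.6,"dx":0,"dy":0,"dz":0,"twist":-0.075},
  {"jaw":-0.6,"dx":0,"dy":0,"dz":0,"twist":-0.075},
  {"jaw":-0.6,"dx":0,"dy":0,"dz":0,"twist":-0.075},
  {"jaw":-0.6,"dx":0,"dy":0,"dz":0,"twist":-0.075},
  {"jaw":-0.6,"dx":0,"dy":0,"dz":0,"twist":-0.07},
  {"jaw":-0.6,"dx":0,"dy":0,"dz":0,"twist":-0.06},
  {"jaw":-0.6,"dx":0,"dy":0,"dz":0,"twist":-0.025},
  {"jaw":-0.6,"dx":0,"dy":0,"dz":0,"twist":0},
])

```text
t: 17.32
eef_pos: [0.5838, 0.19, 0.2095]
ee_rot: [3.141, 0.0, -1.185]
force: [0.4, -0.1, -1.0]
width: 0.0295
gripper_force: 12.7
```

```bash
python3 - <<'E'
from look import *
s=st()
look("side","s8",["pinch","cover","lugs","tray"]);look("top","t8",["pinch","cover","lugs","tray"])
E
```

```text
{'t': 17.3167, 'eef_pos': [0.5838, 0.19, 0.2095], 'ee_rot': [3.1414, 0.0, -1.1848], 'force': [0.4096, -0.0801, -0.983], 'width': 0.0295, 'gripper_force': 12.7254, 'q': [0.6324, 0.3233, -0.2393, -0.0001, -1.0085, -0.2464]}
side pinch [(0.75, [0.5886, 0.1917, 0.1396])]
side cover [(0.69, [0.5637, 0.1827, 0.1296])]
side lugs [(0.86, [0.5051, 0.1576, 0.1218])]
side tray [(0.72, [0.5573, 0.1804, 0.0038])]
top pinch [(0.8, [0.6772, -0.2774, 0.0138]), (0.64, [0.5891, 0.1968, 0.1418])]
top cover [(0.83, [0.6944, -0.2529, 0.0044]), (0.52, [0.5627, 0.1806, 0.1262])]
top lugs [(0.93, [0.7317, -0.2151, 0.0016]), (0.61, [0.5626, 0.1828, 0.1248]), (0.58, [0.5105, 0.1599, 0.1222])]
top tray [(0.89, [0.5612, 0.1805, 0.001])]
```

>>> move_arm([
  {"jaw":-0.6,"dx":0,"dy":0,"dz":0.006,"twist":0},
  {"jaw":-0.6,"dx":0,"dy":0,"dz":0.012,"twist":0},
  {"jaw":-0.6,"dx":0,"dy":0,"dz":0.015,"twist":0},
  {"jaw":-0.6,"dx":0,"dy":0,"dz":0.015,"twist":0},
  {"jaw":-0.6,"dx":0,"dy":0,"dz":0.015,"twist":0},
  {"jaw":-0.6,"dx":0,"dy":0,"dz":0.015,"twist":0},
  {"jaw":-0.6,"dx":0,"dy":0,"dz":0.01,"twist":0},
  {"jaw":-0.6,"dx":0,"dy":0,"dz":0.008,"twist":0},
  {"jaw":-0.6,"dx":0,"dy":0,"dz":0.005,"twist":0},
  {"jaw":-0.6,"dx":0,"dy":0,"dz":0.002,"twist":0},
  {"jaw":-0.6,"dx":0,"dy":0,"dz":0,"twist":0},
])

```text
t: 18.73
eef_pos: [0.584, 0.1911, 0.1063]
ee_rot: [3.141, -0.0, -1.185]
force: [0.5, 0.4, -0.9]
width: 0.0295
gripper_force: 12.7
```

>>> move_arm([
  {"jaw":-0.6,"dx":0,"dy":0,"dz":0.002,"twist":0},
  {"jaw":-0.6,"dx":0,"dy":0,"dz":0.002,"twist":0},
  {"jaw":-0.6,"dx":0,"dy":0,"dz":0.002,"twist":0},
  {"jaw":-0.6,"dx":0,"dy":0,"dz":0.002,"twist":0},
  {"jaw":-0.6,"dx":0,"dy":0,"dz":0,"twist":0},
], force=7)

```text
t: 19.15
eef_pos: [0.5838, 0.191, 0.0982]
ee_rot: [3.141, 0.0, -1.185]
force: [-0.0, 0.1, -1.0]
width: 0.0316
gripper_force: 6.9
```

>>> move_arm([
  {"jaw":-0.6,"dx":0,"dy":0,"dz":0.0015,"twist":0},
  {"jaw":-0.6,"dx":0,"dy":0,"dz":0.0015,"twist":0},
  {"jaw":-0.6,"dx":0,"dy":0,"dz":0.0015,"twist":0},
  {"jaw":-0.6,"dx":0,"dy":0,"dz":0.0015,"twist":0},
  {"jaw":-0.6,"dx":0,"dy":0,"dz":0,"twist":0},
])

```text
t: 19.57
eef_pos: [0.5842, 0.1912, 0.0924]
ee_rot: [-3.141, -0.0, -1.185]
force: [0.3, 0.9, 0.1]
width: 0.0319
gripper_force: 6.8
```

```bash
python3 - <<'E'
from look import *
s=st();print(s["moment"])
look("side","s9",["pinch","cover","lugs"])
E
```

```text
{'t': 19.5667, 'eef_pos': [0.5842, 0.1912, 0.0924], 'ee_rot': [-3.1412, -0.0001, -1.1846], 'force': [0.3046, 0.8632, 0.0893], 'width': 0.0319, 'gripper_force': 6.7811, 'q': [0.6337, 0.453, -0.3544, 0.0002, -0.7631, -0.2477]}
[ 0.10413203 -0.06368579 -0.03652953]
side pinch [(0.66, [0.5902, 0.19, 0.0228])]
side cover [(0.96, [0.5644, 0.1803, 0.0138]), (0.55, [0.6942, -0.2526, 0.0008])]
side lugs [(0.59, [0.7378, -0.2129, 0.0006]), (0.56, [0.5012, 0.1578, 0.0055])]
```

>>> move_arm([
  {"jaw":-0.6,"dx":0,"dy":-0.0003,"dz":0.0015,"twist":0},
  {"jaw":-0.6,"dx":0,"dy":-0.0003,"dz":0.0015,"twist":0},
  {"jaw":-0.6,"dx":0,"dy":-0.0003,"dz":0.0015,"twist":0},
  {"jaw":-0.6,"dx":0,"dy":-0.0003,"dz":0.0015,"twist":0},
  {"jaw":-0.6,"dx":0,"dy":0,"dz":0,"twist":0},
], force=6)

```text
t: 20.18
eef_pos: [0.5851, 0.1915, 0.0868]
ee_rot: [-3.142, -0.0, -1.185]
force: [-1.4, 0.1, 4.8]
width: 0.0318
gripper_force: 6.0
```

>>> move_arm([
  {"jaw":-0.6,"dx":0,"dy":0,"dz":0.001,"twist":0},
  {"jaw":-0.6,"dx":0,"dy":0,"dz":0.001,"twist":0},
  {"jaw":-0.6,"dx":0,"dy":0,"dz":0,"twist":0},
])

```text
t: 20.43
eef_pos: [0.5852, 0.1915, 0.0852]
ee_rot: [-3.141, -0.0, -1.184]
force: [-1.1, -0.9, 7.5]
width: 0.0316
gripper_force: 6.1
```

```bash
python3 - <<'E'
from look import *
s=st();print(s["moment"])
look("side","s10",["pinch","cover","lugs"])
E
```

```text
{'t': 20.4333, 'eef_pos': [0.5852, 0.1915, 0.0852], 'ee_rot': [-3.1412, -0.0002, -1.1845], 'force': [-1.0745, -0.88, 7.5404], 'width': 0.0316, 'gripper_force': 6.0583, 'q': [0.6332, 0.4636, -0.3576, 0.0005, -0.7492, -0.2472]}
[-0.22841967  0.78609563  0.03275722]
side pinch [(0.94, [0.5901, 0.1931, 0.0153])]
side cover [(0.61, [0.5594, 0.1806, 0.0088]), (0.54, [0.6941, -0.2542, 0.0002])]
side lugs [(0.91, [0.5055, 0.1588, 0.0061]), (0.57, [0.7374, -0.211, -0.0005]), (0.48, [0.5592, 0.1829, 0.0021])]
```

>>> move_arm([
  {"jaw":-0.6,"dx":0,"dy":0,"dz":0.0008,"twist":0},
  {"jaw":-0.6,"dx":0,"dy":0,"dz":0.0007,"twist":0},
  {"jaw":-0.6,"dx":0,"dy":0,"dz":0,"twist":0},
  {"jaw":-0.6,"dx":0,"dy":0,"dz":0,"twist":0},
], force=3)

```text
t: 20.97
eef_pos: [0.5852, 0.1916, 0.0832]
ee_rot: [-3.141, -0.0, -1.185]
force: [-0.3, -0.5, 5.1]
width: 0.034
gripper_force: 3.0
```

```bash
python3 - <<'E'
from look import *
s=st();print(s["moment"])
f,_=look("side","s11",["pinch","cover","lugs"])
cv2.imwrite("pics/s11c.png",cv2.resize(f[190:280,190:310],None,fx=6,fy=6,interpolation=cv2.INTER_CUBIC))
E
```

```text
{'t': 20.9667, 'eef_pos': [0.5852, 0.1916, 0.0832], 'ee_rot': [-3.1411, -0.0, -1.1847], 'force': [-0.2974, -0.4592, 5.0509], 'width': 0.034, 'gripper_force': 3.0489, 'q': [0.6332, 0.4663, -0.3589, 0.0002, -0.7452, -0.2472]}
[-0.14599762  0.20904021 -0.00999732]
side pinch [(0.67, [0.5872, 0.1934, 0.0176])]
side cover [(0.84, [0.5589, 0.1797, 0.0078]), (0.61, [0.6949, -0.2541, 0.002])]
side lugs [(0.6, [0.5049, 0.1567, 0.0082]), (0.39, [0.7383, -0.2102, 0.0005])]
```

Resting at both ends. Release and rise.

>>> move_arm([
  {"jaw":-0.15,"dx":0,"dy":0,"dz":0,"twist":0},
  {"jaw":-0.05,"dx":0,"dy":0,"dz":0,"twist":0},
  {"jaw":0.1,"dx":0,"dy":0,"dz":0,"twist":0},
  {"jaw":0.3,"dx":0,"dy":0,"dz":0,"twist":0},
  {"jaw":0.3,"dx":0,"dy":0,"dz":0,"twist":0},
  {"jaw":0.3,"dx":0,"dy":0,"dz":0,"twist":0},
  {"jaw":0.3,"dx":0,"dy":0,"dz":0,"twist":0},
  {"jaw":0.3,"dx":0,"dy":0,"dz":-0.003,"twist":0},
  {"jaw":0.3,"dx":0,"dy":0,"dz":-0.005,"twist":0},
  {"jaw":0.3,"dx":0,"dy":0,"dz":-0.01,"twist":0},
  {"jaw":0.3,"dx":0,"dy":0,"dz":-0.015,"twist":0},
  {"jaw":0.3,"dx":0,"dy":0,"dz":-0.02,"twist":0},
])

```text
t: 22.17
eef_pos: [0.5846, 0.1912, 0.1363]
ee_rot: [3.14, -0.0, -1.185]
force: [0.2, -0.6, 0.3]
width: 0.0573
gripper_force: 0.0
```

>>> move_arm([
  {"jaw":0.3,"dx":0,"dy":0,"dz":-0.025,"twist":0},
  {"jaw":0.3,"dx":0,"dy":0,"dz":-0.025,"twist":0},
  {"jaw":0.3,"dx":0,"dy":0,"dz":-0.02,"twist":0},
  {"jaw":0.3,"dx":0,"dy":0,"dz":0,"twist":0},
])

```text
t: 22.5
eef_pos: [0.5871, 0.1925, 0.2121]
ee_rot: [-3.133, 0.001, -1.184]
force: [1.3, 0.6, 0.3]
width: 0.0566
gripper_force: 0.0
```

```bash
python3 - <<'E'
from look import *
s=st()
f,_=look("side","s12",["pinch","cover","lugs","bottle","carton","stopper","jar"])
look("top","t12",["cover","jar","carton","stopper"])
cv2.imwrite("pics/s12c.png",cv2.resize(f[190:290,190:310],None,fx=6,fy=6,interpolation=cv2.INTER_CUBIC))
E
```

```text
{'t': 22.5, 'eef_pos': [0.5871, 0.1925, 0.2121], 'ee_rot': [-3.1331, 0.0006, -1.1839], 'force': [1.2585, 0.6211, 0.2585], 'width': 0.0566, 'gripper_force': 0.0, 'q': [0.6333, 0.3228, -0.2342, 0.0017, -1.0055, -0.2472]}
side pinch [(0.62, [0.5864, 0.1943, 0.0172])]
side cover [(0.82, [0.5589, 0.1797, 0.007])]
side lugs [(0.57, [0.5047, 0.1575, 0.0043])]
side bottle [(0.83, [0.5637, 0.4592, 0.0009])]
side carton [(0.82, [0.7901, -0.0807, 0.0004]), (0.5, [0.5634, 0.4626, -0.0004])]
side stopper [(0.66, [0.7721, 0.1075, -0.0014])]
side jar [(0.66, [0.6365, -0.4275, 0.0021])]
top cover [(0.88, [0.6947, -0.2516, 0.0065]), (0.68, [0.5551, 0.1842, 0.0049]), (0.24, [0.5622, 0.1746, -0.0004])]
top jar [(0.85, [0.6373, -0.4276, -0.0032])]
top carton [(0.85, [0.7887, -0.0795, 0.001])]
top stopper [(0.53, [0.7703, 0.1083, 0.0029])]
```

View pics/s12c.png

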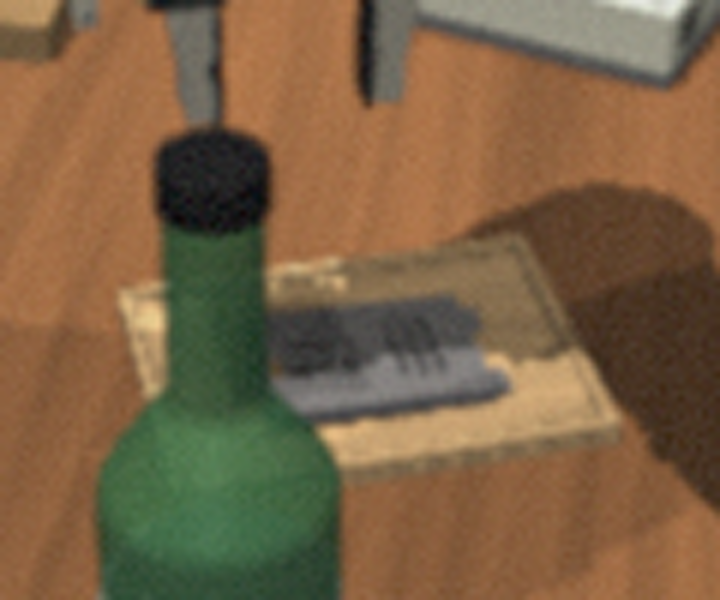

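The cover lies flat in the tray, lugs at (490,350), the gripper is clear above it, and the bystanders are where they were.

```bash
python3 -c "
from station import arm
print(arm.job_done())"
```

```text
the job is handed in; nothing more can be done
None
```

The cover is off the controller and lies flat, top side up, in the wooden tray; the job is handed in at about 22.5 s with the gripper clear, but no verdict came back, so I can't confirm that it passed.

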